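Open the glue dispenser in the leather workshop

TASK

Unscrew the ribbed cap from the glue dispenser bolted to the bench: turn it anticlockwise over several grips until it comes free, neither pulling hard while the thread still holds nor forcing it round against its end stop, and keep hold of it as it comes free, because a spring under it makes it jump. Then set the cap down gently in the shallow wooden tray, standing mouth down, and let go; do not drop it, and leave the other things on the bench where they are.

Things in the scene. Friction and masses are not known exactly. Their poses are not given: they have to be found in the camera images.
- cap: Loose black plastic screw cap on the dispenser's neck: round, ribbed, 56 mm outer diameter (57 over the ribs), 44 mm high, flat closed top, open below, about 70 g. Origin: centre of its underside; z up its axis. Grip it across its diameter from above. At the start its underside is 66 to 68 mm above the bench.
- pot: Glue dispenser fixed to the bench: dark flange 108 mm across, aluminium can 84 mm across up to 58 mm height, flat shoulder 64 mm across at 60 mm, upright brass threaded neck 37 mm across. In the neck a grey sprung plug 22 mm across, its top 116 mm above the bench when the cap is off. Origin: centre of the underside, on the neck's axis; z up.
- tray: Shallow square tray of light wood, fixed to the bench, 160 mm by 160 mm outside, walls 6 mm thick and 18 mm high, floor 6 mm thick. Origin: centre of the underside; x and y along its sides.
- weight: Bystander: plain steel disc lying flat, 90 mm across, 28 mm high. Origin: centre of the underside.
- spool: Bystander: standing thread spool, 40 mm across, 50 mm high. Origin: centre of the underside.
- slicker: Bystander: turned dark wooden edge slicker standing upright, 38 mm across, 60 mm high. Origin: centre of the underside.
- cap_top (a point): Centre of the cap's flat top, 44 mm above its underside. A spring plug below pushes the cap up with 8 N when tight and 4 N at the thread's end: it rises by itself as it is turned, stays put when let go while on the thread, and if not held jumps 3 mm or more when the thread ends. Pulled before that it holds fast; freed, it lifts straight off.
- neck_rim (a point): Centre of the neck's rim, 99 mm above the bench. Right-hand thread, 7 mm rise per turn, about 3 mm of axial play. The cap comes free after 1.0 to 1.35 turns anticlockwise (from above), different each time; some 0.8 rad further a hard end stop blocks turning, but not lifting. More than about 20 N of side load, pull or push from the hand spoils the thread.
- stop: The end stop: a small fixed brass tooth on the neck's thread, 5 mm long and 2 mm high, standing out to 24 mm from the neck's axis at about 80 mm height, hidden under the cap. A key inside the cap meets it when the cap is turned on too far. Its origin is the dispenser's origin, not the tooth. Leaning on it by more than about 25 N breaks it.
Not all that is in view belongs to the job. Leave any blue look-alike of the cap alone. Of the things shaped like the pot, the aluminium one is meant.

How it is judged:
On the way:
1. the cap is off the neck, underside above the rim, held in the fingers (z of cap in the frame of pot above 0.103 m and contact force between the fingers and cap above 1 N), for 0.1 s.
At the end, for the whole second after the job is handed in: The cap stands in the tray, flat on its floor (underside 3 to 10 mm above the tray's underside, within 70 mm of its centre, tilted less than 0.12 rad), mouth down, still and let go (horizontal distance between cap and tray below 0.07 m and z of cap in the frame of tray between 0.003 and 0.01 m and angle between cap's own z axis and vertical below 0.12 rad and linear speed of cap below 0.02 m/s and contact force between the fingers and cap below 0.1 N); the robot touches nothing.
It fails at once if the cap is forced: over 60 N between cap and dispenser (all contacts, spring included), or over 25 N against the end stop (contact force between cap and pot above 60 N or contact force between cap and stop above 25 N).
It fails at once if the cap tips over, lands on the bench, or flies or falls out of the fingers (height (world z) of cap below 0.004 m or angle between cap's own z axis and vertical above 0.7 rad or (linear speed of cap above 0.5 m/s and contact force between the fingers and cap below 0.1 N)).
It fails at once if the cap is banged into the tray (contact force between cap and tray above 40 N).
It fails at once if the weight, spool or slicker is pushed out of its place (distance of any of weight, spool, slicker from where it was at the start of the episode above 0.02 m).
It also fails if it takes over 72 s, if anything falls off the work surface, if the arm or the gripper's body presses on something with over 40 N, if the wrist force passes 120 N, or if a joint passes its speed limit or range.

ROBOT

A 6-joint arm with a two-finger parallel gripper is mounted at the origin on the work surface. World frame = base frame: x ahead of the robot, y to its left, z up, the work surface at z = 0. Lengths are in m, angles in rad, forces in N, time in s.
With the tool pointing down it reaches from about 0.375 to 0.9 m from the base axis. Payload 3.1 kg.
Tool frame: the origin (TCP) lies midway between the tips of the shut fingers; the grasp point (between the pads) lies 19 mm behind it; z points along the fingers, y is the line along which they close (so a half turn about z gives the same grasp; the last joint's range is limited). The gripper opens to 85 mm and grips with 20 to 120 N. Pads are 22 mm wide; open, the fingers measure 114 mm over their backs; the gripper's body (76 mm by 85 mm) begins 54 mm behind the grasp point. The pads swing forward as they close: fully open they stand 13 mm farther back than shut.
Start: joints at [0.993, 0.527, 1.433, -0, 1.181, -0.178], TCP at [0.243, 0.576, 0.231] pointing down, gripper open.
Joint ranges: [-3.08, 3.08], [-0.75, 2.2], [0.22, 2.44], [-1.43, 4.57], [0, 2.65], [-2.85, 2.85]. Speed limits (rad/s): [2.79, 2.79, 3.14, 3.14, 3.14, 3.14].

INTERFACE

Orientations are given as a unit quaternion [x, y, z, w].
In Python, from station import manip gives the robot as it stands. The module is installed in compiled form; this text tells all that it offers.
- The arm moves only by the tool apply_moves, never from a script. Its arguments are lists of equal length, an entry for each row: "claw": the gripper's target within -1 to 1 (fully open at 1, half-way at 0, shut at -1); "travel": the shift along the tool's x, y, z scaled (see below), a list of three; "turn": the turn, a rotation vector about the tool's x, y, z scaled (see below), a list of three. In form: {"claw": [claw, ...], "travel": [[dx, dy, dz], ...], "turn": [[rx, ry, rz], ...]}. A call has 1 to 5 rows; each row is the pose to reach, as a shift and turn from the pose commanded when the call began, along the tool's axes at that moment, turning the shorter way round; what a row does not reach only later rows make up. The controller multiplies each number of a shift by 800 mm and each number of a turn by 180 degrees. A row lasts 1/12 s, in which the tool goes at most 41.7 mm and 7.16 degrees, less where a joint would pass 70% of its speed; a pose out of reach is approached as far as the arm can. A call with a number of a shift or a turn outside -1 to 1 is refused whole. A call with a gripper value outside its range is refused whole. The fingers move at their own pace and stop on an object; "newtons" is the grip in N (left out, the last holds). Time passes only in rows, so rows that repeat a pose let the fingers close. It gives the time, the measured TCP pose, the force, the opening and the grip force at its end, in the units of the state.
- manip.sense(): the state, without advancing time (a new reading comes with each control period).
- manip.snapshot(name): name is "scene" or "top"; returns a dict with "pixels" (384x512x3 uint8, red, green, blue), "depth" (384x512 float32, m along the optical axis (not along the pixel's ray), 0 where there is no reading), "intrinsics" (3x3 intrinsics, pixels), "k1" (the pictures are not rectified: a ray, as slopes to the right and down, at radius r is drawn at 1 + k1 r^2 times it, then the intrinsics apply), "R" (3x3) and "t" (3): a world point X has camera coordinates R X + t. Camera axes: x right, y down, z forward; pixel columns grow to the right and rows downward; lengths in m; the calibration is good to about 2 mm. A picture is of the moment at which its call begins.
- manip.sign_off(): hands the job in; it is judged then, once.
The state is a dict: "t": time; "q": joint angles; "qd": joint speeds; "tau": joint torques, N m; "tcp_pos": TCP position; "tool_rot": TCP orientation; "force": force on the tool from outside, world axes, zero at the start; "ft_torque": the same for the moment, N m; "finger_gap": opening from 0.0 (shut) to 1.0 (fully open); "gripper_force": force on a finger pad.
Only numpy, scipy, OpenCV 4.12 (cv2) and the standard library are available. Lean on these libraries where they do the work, as an engineer would, in place of code of your own. Each camera call takes 0.05 s, during which the arm holds its last target. There are 200 camera calls.

## Working session

There is one attempt and no reset: what is moved stays moved. The work goes in short steps, Python scripts to look and compute and a tool call to move; the robot and the scene stay as the last step left them, time stands still between calls to the robot, and variables do not carry over. Pictures are saved under pics/ and viewed, at most 10 in all, crops included, and the job is handed in when it is done.

Besides the shell and the picture viewer there is one more tool, called after ">>>" as a command line: name --argument value ..., lists and objects as JSON in quotes. apply_moves: Moves the arm, as the interface text tells. Shifts and turns lie within -1 to 1; 1 stands for 800 mm of shift or 180 degrees of turn. Its arguments: {"type":"object","properties":{"claw":{"type":"array","items":{"type":"number"}},"travel":{"type":"array","items":{"type":"array","items":{"type":"number"}}},"turn":{"type":"array","items":{"type":"array","items":{"type":"number"}}},"newtons":{"type":"number"}},"required":["claw","travel","turn"]}

```bash
mkdir -p pics
python3 - <<'E'
from station import manip
import cv2,numpy as np
s=manip.sense(); print(s)
for n in("scene","top"):
    d=manip.snapshot(n); cv2.imwrite(f"pics/{n}0.png",d["pixels"][:,:,::-1]); np.savez(f"{n}0.npz",**d)
    print(n,d["intrinsics"].tolist(),d["k1"],d["R"].tolist(),d["t"])
E
```

```text
{'t': 0.0, 'q': array([ 9.92486642e-01,  5.28496683e-01,  1.43391706e+00,  1.27060526e-05,
        1.18139807e+00, -1.78493533e-01]), 'qd': array([-2.60387209e-05, -1.37721381e-03,  7.70987006e-04, -6.94715385e-04,
        7.40750065e-04,  5.50151561e-04]), 'tau': array([ 1.49306383e-03, -4.42352772e+01, -1.78031158e+01, -9.36354422e-05,
        8.35746905e-03, -3.54976635e-05]), 'tcp_pos': array([0.24284418, 0.57510595, 0.23031018]), 'tool_rot': array([ 1.98581486e-01,  9.80083753e-01, -1.02891238e-03, -4.15376924e-04]), 'force': array([-0.86363455, -0.11112554, -0.94670249]), 'ft_torque': array([-0.01190911,  0.03335   , -0.01982685]), 'gripper_force': 0.0, 'finger_gap': 1.001594701986566}
scene [[371.62539677791995, 0.0, 259.11531253588527], [0.0, 371.62539677791995, 190.38081875439715], [0.0, 0.0, 1.0]] -0.030894437793115955 [[-0.8774282183173231, 0.47941876422062235, 0.016654435254890427], [0.27097455423103517, 0.5239859884509854, -0.8074722749830707], [-0.39584405093392505, -0.7039860314098678, -0.5896703781944662]] [ 0.52076257 -0.0549635   1.01405143]
top [[399.0522378868216, 0.0, 254.23784150321768], [0.0, 399.0522378868216, 191.62298536510806], [0.0, 0.0, 1.0]] -0.04607819936093605 [[0.008008307591652856, -0.9998753387647036, 0.013607863156522019], [-0.9956265029922103, -0.009239490608691727, -0.09296503833589592], [0.09307917892321667, -0.012803856585460932, -0.9955763796452379]] [-0.04963572  0.58970742  1.10413809]
```

View pics/scene0.png

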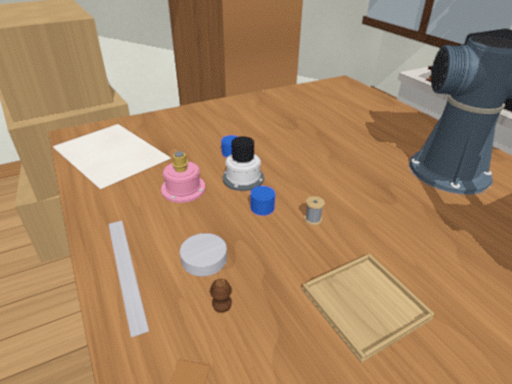

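View pics/top0.png

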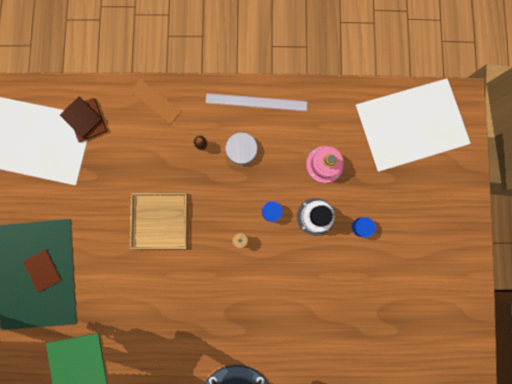

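The black cap on the aluminium pot is at about (320,216) in top and (242,150) in scene. These could be mistaken for it:
- blue caps at top (272,211) and (364,227), both look-alikes to leave alone
- pink pot with a brass neck at top (325,163), a decoy
- slicker at top (200,143), weight at (241,148) and spool at (240,241), all bystanders

The tray is at top (159,221). I choose the black cap and will check it in a crop while measuring.

```bash
cat > h.py <<'E'
import numpy as np,cv2
def load(n): return dict(np.load(n+".npz"))
def ray(d,uv):
    uv=np.asarray(uv,float).reshape(-1,1,2); k=float(d["k1"])
    p=cv2.undistortPoints(uv,d["intrinsics"],np.array([k,0,0,0.]),None,None).reshape(-1,2)
    v=np.c_[p,np.ones(len(p))]@d["R"]; return -d["R"].T@d["t"],v
def onplane(d,uv,z):
    c,v=ray(d,uv); return c+v*((z-c[2])/v[:,2])[:,None]
def pts(d):  # world points from depth
    h,w=d["depth"].shape; u,v=np.meshgrid(np.arange(w),np.arange(h))
    c,r=ray(d,np.c_[u.ravel(),v.ravel()]); return (c+r*d["depth"].ravel()[:,None]).reshape(h,w,3)
def circ(P):
    A=np.c_[2*P[:,:2],np.ones(len(P))]; s=np.linalg.lstsq(A,(P[:,:2]**2).sum(1),rcond=None)[0]
    return s[:2],np.sqrt(s[2]+s[0]**2+s[1]**2)
E
python3 - <<'E'
from h import *
for n,box in(("top0",(295,195,345,240)),("scene0",(222,130,265,165))):
    d=load(n); im=d["pixels"]; x0,y0,x1,y1=box
    m=np.zeros(im.shape[:2],np.uint8); m[y0:y1,x0:x1]=(im[y0:y1,x0:x1].max(2)<55)*255
    c=max(cv2.findContours(m,0,1)[0],key=cv2.contourArea)[:,0,:]
    W=pts(d); zz=W[...,2][m>0]; print(n,cv2.contourArea(c),cv2.boundingRect(c),"depth z med/max",np.median(zz),np.percentile(zz,95))
    t=(m>0)&(abs(W[...,2]-np.percentile(zz,60))<.008); print(" depth top mean",W[t].mean(0),t.sum())
    if n=="top0":
        P=onplane(d,c,.111); print(" circle",circ(P),cv2.minEnclosingCircle(c.astype(np.float32)))
d=load("top0"); W=pts(d)
hsv=cv2.cvtColor(d["pixels"],cv2.COLOR_RGB2HSV)
# pot: flange & shoulder via depth
for nm,lo,hi,b in(("capdepth",.095,.13,(285,185,350,250)),("can",.045,.075,(285,185,350,250)),("tray rim",.011,.026,(120,180,200,260)),("weight",.018,.04,(215,125,270,175)),("spool",.035,.065,(225,225,255,255)),("slick",.03,.075,(185,130,215,160))):
    x0,y0,x1,y1=b; S=W[y0:y1,x0:x1]; t=(S[...,2]>lo)&(S[...,2]<hi); Q=S[t]
    mm=cv2.minAreaRect((Q[:,:2]*1000).astype(np.float32)); print(nm,len(Q),np.round(Q.mean(0),4),[np.round(x,1) for x in mm])
c1=cv2.resize(d["pixels"][180:260,270:350],(400,400),interpolation=cv2.INTER_CUBIC)
c2=cv2.resize(load("scene0")["pixels"][120:200,202:282],(400,400),interpolation=cv2.INTER_CUBIC)
cv2.imwrite("pics/crop.png",np.hstack([c1,c2])[:,:,::-1])
E
```

```text
top0 305.5 (311, 206, 21, 20) depth z med/max 0.11257664151227931 0.1157646113897111
 depth top mean [ 0.52094923 -0.21939594  0.11265199] 319
 circle (array([ 0.52084866, -0.21856705]), np.float64(0.025962852227427346)) ((320.8005065917969, 215.9300537109375), 10.612115859985352)
scene0 417.0 (232, 137, 21, 25) depth z med/max 0.10182882550684894 0.11179185599112171
 depth top mean [ 0.52536576 -0.21212491  0.1088006 ] 246
capdepth 381 [ 0.5219 -0.2208  0.1122] [array([ 521.8, -221.1]), array([55.7, 55.1]), np.float64(62.0)]
can 374 [ 0.5202 -0.2133  0.0593] [array([ 521.7, -222.4]), array([86.6, 83. ]), np.float64(89.8)]
tray rim 750 [0.5048 0.23   0.0169] [array([506.5, 228.7]), array([156.5, 162. ]), np.float64(0.6)]
weight 767 [ 0.7156 -0.0064  0.0299] [array([715.6,  -5.6]), array([87.4, 86.1]), np.float64(0.6)]
spool 173 [ 0.4541 -0.0059  0.052 ] [array([454.1,  -6.2]), array([38.4, 38.5]), np.float64(0.3)]
slick 104 [0.7268 0.1089 0.0546] [array([729.8, 109.5]), array([32.3, 35.3]), np.float64(80.0)]
```

View pics/crop.png

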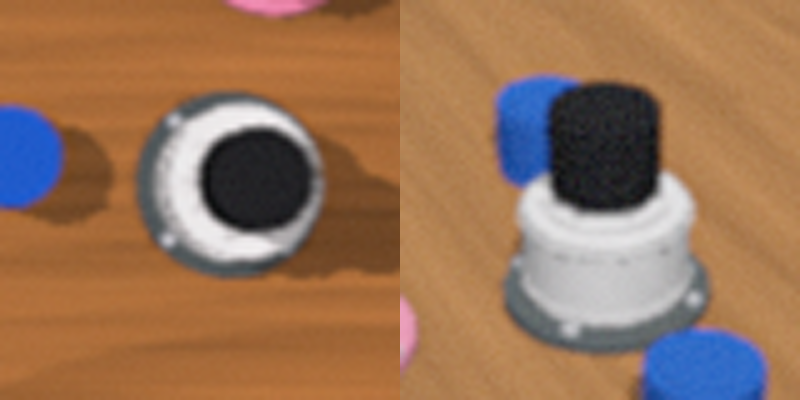

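The crop shows the black ribbed cap on the white-metal pot, at (250,180) in its left half and (605,145) in its right half. That is the right one, with the blue caps and pink pot standing clear of it. Cap axis ≈ (0.521, -0.220), tray centre ≈ (0.506, 0.229). I'm moving over the cap.

>>> apply_moves --claw '[1,1,1,1,1]' --travel '[[-0.0283,-0.0312,0.0015],[-0.0566,-0.0624,0.003],[-0.0849,-0.0936,0.0045],[-0.1132,-0.1248,0.006],[-0.1415,-0.156,0.0075]]' --turn '[[0,0,0],[0,0,0],[0,0,0],[0,0,0],[0,0,0]]'

```text
t: 0.52
tcp_pos: [0.2988, 0.4151, 0.2249]
tool_rot: [0.198, 0.98, -0.0, -0.0]
force: [1.3, -0.5, -0.1]
finger_gap: 1.002
gripper_force: 0.0
```

>>> apply_moves --claw '[1,1,1,1,1]' --travel '[[-0.0283,-0.0312,0.0015],[-0.0566,-0.0624,0.003],[-0.0849,-0.0936,0.0045],[-0.1132,-0.1248,0.006],[-0.1415,-0.156,0.0075]]' --turn '[[0,0,0],[0,0,0],[0,0,0],[0,0,0],[0,0,0]]'

```text
t: 0.93
tcp_pos: [0.3546, 0.2561, 0.2191]
tool_rot: [0.198, 0.98, -0.0, -0.0]
force: [0.7, 0.3, -0.3]
finger_gap: 0.998
gripper_force: 0.0
```

>>> apply_moves --claw '[1,1,1,1,1]' --travel '[[-0.0283,-0.0312,0.0015],[-0.0566,-0.0624,0.003],[-0.0849,-0.0936,0.0045],[-0.1132,-0.1248,0.006],[-0.1415,-0.156,0.0075]]' --turn '[[0,0,0],[0,0,0],[0,0,0],[0,0,0],[0,0,0]]'

```text
t: 1.35
tcp_pos: [0.4103, 0.0971, 0.2132]
tool_rot: [0.199, 0.98, 0.0, -0.0]
force: [1.0, -0.6, 0.1]
finger_gap: 0.998
gripper_force: 0.0
```

>>> apply_moves --claw '[1,1,1,1,1]' --travel '[[-0.0283,-0.0312,0.0015],[-0.0566,-0.0624,0.003],[-0.0849,-0.0936,0.0045],[-0.1132,-0.1248,0.006],[-0.1415,-0.156,0.0075]]' --turn '[[0,0,0],[0,0,0],[0,0,0],[0,0,0],[0,0,0]]'

```text
t: 1.77
tcp_pos: [0.466, -0.062, 0.207]
tool_rot: [0.199, 0.98, 0.0, -0.0]
force: [0.8, -0.1, -0.6]
finger_gap: 1.001
gripper_force: 0.0
```

>>> apply_moves --claw '[1,1,1,1,1]' --travel '[[-0.0283,-0.0312,0.0015],[-0.0566,-0.0624,0.003],[-0.0849,-0.0936,0.0045],[-0.1132,-0.1248,0.006],[-0.1415,-0.156,0.0075]]' --turn '[[0,0,0],[0,0,0],[0,0,0],[0,0,0],[0,0,0]]'

```text
t: 2.18
tcp_pos: [0.5217, -0.2209, 0.2008]
tool_rot: [0.199, 0.98, 0.0, -0.0]
force: [0.4, -0.2, -0.4]
finger_gap: 0.996
gripper_force: 0.0
```

>>> apply_moves --claw '[1,1,1,1,1]' --travel '[[0,0,0],[0,0,0],[0,0,0],[0,0,0],[0,0,0]]' --turn '[[0,0,0.038],[0,0,0.076],[0,0,0.114],[0,0,0.152],[0,0,0.19]]'

```text
t: 2.6
tcp_pos: [0.5213, -0.2194, 0.2008]
tool_rot: [0.481, 0.877, 0.0, -0.001]
force: [0.5, 0.2, -0.7]
finger_gap: 1.0
gripper_force: 0.0
```

>>> apply_moves --claw '[1,1,1,1,1]' --travel '[[0,0,0],[0,0,0],[0,0,0],[0,0,0],[0,0,0]]' --turn '[[0,0,0.038],[0,0,0.076],[0,0,0.114],[0,0,0.152],[0,0,0.19]]'

```text
t: 3.02
tcp_pos: [0.5214, -0.2192, 0.2009]
tool_rot: [0.717, 0.697, -0.0, -0.001]
force: [-0.4, 0.2, -0.6]
finger_gap: 1.0
gripper_force: 0.0
```

>>> apply_moves --claw '[1,1,1,1,1]' --travel '[[0,0,0],[0,0,0],[0,0,0],[0,0,0],[0,0,0]]' --turn '[[0,0,0.038],[0,0,0.076],[0,0,0.114],[0,0,0.152],[0,0,0.19]]'

```text
t: 3.43
tcp_pos: [0.5214, -0.2192, 0.2009]
tool_rot: [0.89, 0.455, -0.0, -0.0]
force: [0.2, 0.5, 0.0]
finger_gap: 1.002
gripper_force: 0.0
```

>>> apply_moves --claw '[1,1,1,1,1]' --travel '[[0,0,0],[0,0,0],[0,0,0],[0,0,0],[0,0,0]]' --turn '[[0,0,0.038],[0,0,0.076],[0,0,0.114],[0,0,0.152],[0,0,0.19]]'

```text
t: 3.85
tcp_pos: [0.5214, -0.2192, 0.2009]
tool_rot: [0.985, 0.173, -0.0, -0.0]
force: [0.3, -0.0, -0.1]
finger_gap: 0.998
gripper_force: 0.0
```

>>> apply_moves --claw '[1,1,1,1,1]' --travel '[[0,0,0],[0,0,0],[0,0,0],[0,0,0],[0,0,0]]' --turn '[[0,0,0.038],[0,0,0.076],[0,0,0.114],[0,0,0.152],[0,0,0.19]]'

```text
t: 4.27
tcp_pos: [0.5214, -0.2192, 0.2009]
tool_rot: [0.992, -0.124, -0.0, -0.0]
force: [0.0, -0.8, 0.6]
finger_gap: 0.999
gripper_force: 0.0
```

>>> apply_moves --claw '[1,1,1,1,1]' --travel '[[0,0,0],[0,0,0],[0,0,0],[0,0,0],[0,0,0]]' --turn '[[0,0,0.038],[0,0,0.076],[0,0,0.114],[0,0,0.152],[0,0,0.19]]'

```text
t: 4.68
tcp_pos: [0.5214, -0.2192, 0.2009]
tool_rot: [0.912, -0.41, -0.001, -0.0]
force: [-0.2, -0.4, -0.3]
finger_gap: 1.001
gripper_force: 0.0
```

>>> apply_moves --claw '[1,1,1,1,1]' --travel '[[0,0,0],[0,0,0],[0,0,0],[0,0,0],[0,0,0]]' --turn '[[0,0,0.038],[0,0,0.076],[0,0,0.114],[0,0,0.152],[0,0,0.19]]'

```text
t: 5.1
tcp_pos: [0.5214, -0.2192, 0.2009]
tool_rot: [0.751, -0.66, -0.001, 0.0]
force: [0.6, 0.0, 0.3]
finger_gap: 0.999
gripper_force: 0.0
```

Run:
```python
from station import manip
import cv2,numpy as np
from h import *
s=manip.sense(); print(s["t"],s["q"].round(3),s["tcp_pos"],s["tool_rot"].round(4),s["force"])
d=manip.snapshot("scene"); cv2.imwrite("pics/s1.png",cv2.resize(d["pixels"][60:220,150:350],(800,640))[:600,:,::-1])
# lateral check of cap axis from scene view: ray through mid of cap silhouette at z~.09
d=load("scene0"); im=d["pixels"]; L=[]
for r in range(145,155):
    x=np.where(im[r,222:265].max(1)<55)[0]+222; L.append([(x.min()+x.max())/2,r])
print(onplane(d,[np.mean(L,0)],.09), "dir", (lambda v:v/np.linalg.norm(v))(ray(d,[np.mean(L,0)])[1][0][:2]))
```

```text
5.1 [-0.595  0.486  1.615 -0.     1.042  2.418] [ 0.52137849 -0.21915136  0.20087896] [ 7.510e-01 -6.603e-01 -5.000e-04  1.000e-04] [0.58726123 0.04983311 0.29000655]
[[ 0.52307917 -0.2174131   0.09      ]] dir [-0.44209397 -0.89696874]
```

>>> apply_moves --claw '[1,1,1,1,1]' --travel '[[0.00125,0,0.03],[0.00125,0,0.06],[0.00125,0,0.09],[0.00125,0,0.12],[0.00125,0,0.14]]' --turn '[[0,0,0],[0,0,0],[0,0,0],[0,0,0],[0,0,0]]'

```text
t: 5.57
tcp_pos: [0.5207, -0.2197, 0.087]
tool_rot: [0.754, -0.657, -0.002, 0.0]
force: [-0.2, -0.0, -0.5]
finger_gap: 1.001
gripper_force: 0.0
```

>>> apply_moves --claw '[0.6,0.6,0.5,0.5,0.5]' --travel '[[0,0,0.01],[0,0,0.021],[0,0,0.021],[0,0,0.021],[0,0,0.021]]' --turn '[[0,0,0],[0,0,0],[0,0,0],[0,0,0],[0,0,0]]' --newtons 20

```text
t: 5.98
tcp_pos: [0.5225, -0.2208, 0.0734]
tool_rot: [0.753, -0.658, 0.001, -0.0]
force: [-0.1, -0.7, 0.2]
finger_gap: 0.749
gripper_force: 0.0
```

Run:
```python
from station import manip
import cv2
s=manip.sense(); print(s["t"],s["q"].round(3),s["tcp_pos"],s["force"],s["ft_torque"],s["finger_gap"])
d=manip.snapshot("scene"); a=cv2.resize(d["pixels"][80:205,180:305],(400,400),interpolation=2)
d=manip.snapshot("top"); b=cv2.resize(d["pixels"][160:270,265:375],(400,400),interpolation=2)
cv2.imwrite("pics/s2.png",cv2.hconcat([a,b])[:,:,::-1])
```

```text
5.9833 [-0.597  0.677  1.704 -0.     0.759  2.41 ] [ 0.52253327 -0.22080445  0.07341815] [-0.11773186 -0.72038885  0.15949511] [0.02125144 0.00302319 0.01020777] 0.7488796007302807
```

View pics/s2.png

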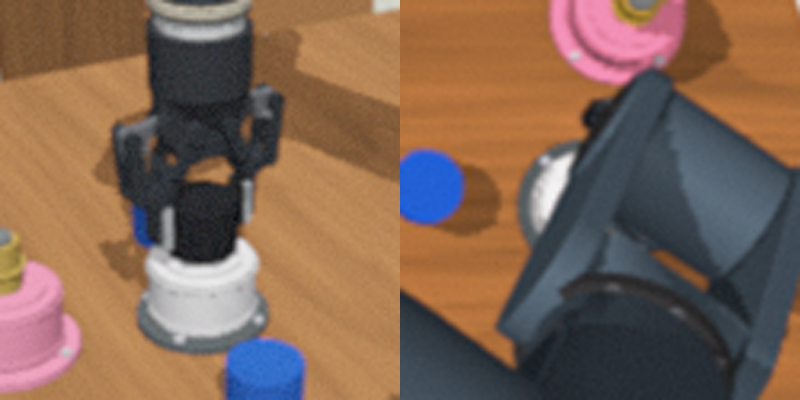

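The fingers straddle the cap evenly: pads at (168,225) and (247,200), cap at (205,220) in the left half. I'm closing gently.

>>> apply_moves --claw '[0.32,0.3,0.25,0.2,0.2]' --travel '[[0,0,0],[0,0,0],[0,0,0],[0,0,0],[0,0,0]]' --turn '[[0,0,0],[0,0,0],[0,0,0],[0,0,0],[0,0,0]]' --newtons 20

```text
t: 6.5
tcp_pos: [0.5215, -0.2207, 0.0735]
tool_rot: [0.753, -0.658, 0.0, 0.0]
force: [-3.1, -1.1, 5.6]
finger_gap: 0.659
gripper_force: 20.5
```

Run:
```python
from station import manip
s=manip.sense(); print(s["t"],s["q"].round(3),s["tcp_pos"],s["force"],s["ft_torque"],s["finger_gap"],s["gripper_force"])
```

```text
6.5 [-5.970e-01  6.770e-01  1.705e+00 -1.000e-03  7.600e-01  2.410e+00] [ 0.52154444 -0.22067159  0.07346673] [-3.06702021 -1.09552159  5.56981569] [-0.12541815  0.5356725   0.006456  ] 0.6586792098470774 20.49398888144424
```

>>> apply_moves --claw '[0,0,0,0,0]' --travel '[[0,0.0012,-0.001],[0,0.0012,-0.001],[0,0.0012,-0.0013],[0,0.0012,-0.0016],[0,0.0012,-0.002]]' --turn '[[0,0,0],[0,0,-0.02],[0,0,-0.04],[0,0,-0.07],[0,0,-0.1]]' --newtons 40

```text
t: 6.92
tcp_pos: [0.5204, -0.2205, 0.0742]
tool_rot: [0.848, -0.53, -0.0, 0.0]
force: [-3.1, -0.9, 0.8]
finger_gap: 0.651
gripper_force: 43.4
```

```bash
cat > st.py <<'E'
from station import manip
import numpy as np
s=manip.sense(); r=s["tool_rot"]
print("t",round(s["t"],2),"q6",s["q"][5].round(3),"yaw",np.degrees(s["q"][0]-s["q"][5]).round(1),"p",s["tcp_pos"].round(4),"F",s["force"].round(1),"M",s["ft_torque"].round(3),"gap",round(s["finger_gap"],3),"g",round(s["gripper_force"],1))
E
python3 st.py
```

```text
t 6.92 q6 2.091 yaw -154.1 p [ 0.5204 -0.2205  0.0742] F [-3.1 -0.9  0.8] M [-0.256  0.424 -0.124] gap 0.651 g 43.4
```

>>> apply_moves --claw '[0,0,0,0,0]' --travel '[[0,0,-0.0002],[0,0,-0.0004],[0,0,-0.0006],[0,0,-0.0008],[0,0,-0.0009]]' --turn '[[0,0,-0.038],[0,0,-0.076],[0,0,-0.114],[0,0,-0.152],[0,0,-0.19]]'

```text
t: 7.33
tcp_pos: [0.5194, -0.2213, 0.0748]
tool_rot: [0.967, -0.257, -0.001, 0.001]
force: [-6.2, -4.6, 2.2]
finger_gap: 0.652
gripper_force: 43.8
```

>>> apply_moves --claw '[0,0,0,0,0]' --travel '[[0,0,-0.0002],[0,0,-0.0004],[0,0,-0.0006],[0,0,-0.0008],[0,0,-0.0009]]' --turn '[[0,0,-0.038],[0,0,-0.076],[0,0,-0.114],[0,0,-0.152],[0,0,-0.19]]'

```text
t: 7.75
tcp_pos: [0.519, -0.2226, 0.0756]
tool_rot: [0.999, 0.039, -0.002, 0.001]
force: [-7.7, -8.3, 2.3]
finger_gap: 0.65
gripper_force: 43.7
```

```bash
python3 st.py
```

```text
t 7.75 q6 0.896 yaw -85.8 p [ 0.519  -0.2226  0.0756] F [-7.7 -8.3  2.3] M [-1.339  1.221 -0.186] gap 0.65 g 43.7
```

Side load is growing because the tool sits about 2 mm off the axis along the pads. I'm letting go (the cap stays on its thread), re-centring and regripping.

>>> apply_moves --claw '[0.6,0.6,0.6,0.6,0.6]' --travel '[[0,0,0],[0,0,0],[0,0,0],[0,0,0],[0,0,0]]' --turn '[[0,0,0],[0,0,0],[0,0,0],[0,0,0],[0,0,0]]'

```text
t: 8.17
tcp_pos: [0.5212, -0.2202, 0.0756]
tool_rot: [0.999, 0.036, 0.0, -0.0]
force: [-0.3, 0.1, -0.1]
finger_gap: 0.802
gripper_force: 0.0
```

```bash
python3 st.py
```

```text
t 8.17 q6 0.902 yaw -85.9 p [ 0.5212 -0.2202  0.0756] F [-0.3  0.1 -0.1] M [ 0.013 -0.026  0.005] gap 0.802 g 0.0
```

>>> apply_moves --claw '[0.6,0.6,0.3,0,0]' --travel '[[-0.0004,0.003,0],[-0.0004,0.003,0],[-0.0004,0.003,0],[-0.0004,0.003,0],[-0.0004,0.003,0]]' --turn '[[0,0,0],[0,0,0],[0,0,0],[0,0,0],[0,0,0]]' --newtons 30

```text
t: 8.58
tcp_pos: [0.5208, -0.2228, 0.0758]
tool_rot: [0.999, 0.036, 0.0, -0.0]
force: [0.4, 0.3, 3.1]
finger_gap: 0.646
gripper_force: 32.7
```

>>> apply_moves --claw '[0,0]' --travel '[[0,0,0],[0,0,0]]' --turn '[[0,0,0],[0,0,0]]'

```text
t: 8.75
tcp_pos: [0.5208, -0.2228, 0.0758]
tool_rot: [0.999, 0.036, 0.0, -0.0]
force: [0.7, 1.4, 3.2]
finger_gap: 0.65
gripper_force: 32.7
```

```bash
python3 st.py
```

```text
t 8.75 q6 0.898 yaw -85.9 p [ 0.5208 -0.2228  0.0758] F [0.7 1.4 3.2] M [ 0.242  0.055 -0.044] gap 0.65 g 32.7
```

>>> apply_moves --claw '[0,0,0,0,0]' --travel '[[0,0,-0.0002],[0,0,-0.0004],[0,0,-0.0006],[0,0,-0.0008],[0,0,-0.0009]]' --turn '[[0,0,-0.038],[0,0,-0.076],[0,0,-0.114],[0,0,-0.152],[0,0,-0.19]]'

```text
t: 9.17
tcp_pos: [0.5208, -0.2232, 0.0764]
tool_rot: [0.944, 0.331, 0.0, 0.0]
force: [-1.1, -1.0, 3.3]
finger_gap: 0.653
gripper_force: 32.8
```

>>> apply_moves --claw '[0,0,0,0,0]' --travel '[[0,0,-0.0002],[0,0,-0.0004],[0,0,-0.0006],[0,0,-0.0008],[0,0,-0.0009]]' --turn '[[0,0,-0.038],[0,0,-0.076],[0,0,-0.114],[0,0,-0.152],[0,0,-0.19]]'

```text
t: 9.58
tcp_pos: [0.5208, -0.2232, 0.0771]
tool_rot: [0.805, 0.594, -0.0, 0.0]
force: [-0.7, -0.5, 2.5]
finger_gap: 0.653
gripper_force: 32.8
```

```bash
python3 st.py
```

```text
t 9.58 q6 -0.302 yaw -17.2 p [ 0.5208 -0.2232  0.0771] F [-0.7 -0.5  2.5] M [-0.085  0.103 -0.019] gap 0.653 g 32.8
```

>>> apply_moves --claw '[0,0,0,0,0]' --travel '[[0,0,-0.0002],[0,0,-0.0004],[0,0,-0.0006],[0,0,-0.0008],[0,0,-0.0009]]' --turn '[[0,0,-0.038],[0,0,-0.076],[0,0,-0.114],[0,0,-0.152],[0,0,-0.19]]'

```text
t: 10.0
tcp_pos: [0.5208, -0.2233, 0.0778]
tool_rot: [0.595, 0.804, -0.0, 0.0]
force: [-0.8, -0.7, 2.1]
finger_gap: 0.647
gripper_force: 32.7
```

>>> apply_moves --claw '[0,0,0,0,0]' --travel '[[0,0,-0.0002],[0,0,-0.0004],[0,0,-0.0006],[0,0,-0.0008],[0,0,-0.0009]]' --turn '[[0,0,-0.038],[0,0,-0.076],[0,0,-0.114],[0,0,-0.152],[0,0,-0.19]]'

```text
t: 10.42
tcp_pos: [0.5209, -0.2235, 0.0785]
tool_rot: [0.332, 0.943, -0.0, 0.0]
force: [0.2, -1.3, 1.2]
finger_gap: 0.65
gripper_force: 32.7
```

>>> apply_moves --claw '[0,0,0,0,0]' --travel '[[0,0,-0.0002],[0,0,-0.0004],[0,0,-0.0006],[0,0,-0.0008],[0,0,-0.0009]]' --turn '[[0,0,-0.038],[0,0,-0.076],[0,0,-0.114],[0,0,-0.152],[0,0,-0.19]]'

```text
t: 10.83
tcp_pos: [0.5214, -0.2231, 0.0793]
tool_rot: [0.04, 0.999, -0.0, 0.001]
force: [2.2, 0.1, 1.3]
finger_gap: 0.656
gripper_force: 32.7
```

```bash
python3 st.py
```

```text
t 10.83 q6 -2.093 yaw 85.4 p [ 0.5214 -0.2231  0.0793] F [2.2 0.1 1.3] M [ 0.12  -0.134 -0.106] gap 0.656 g 32.7
```

>>> apply_moves --claw '[0.6,0.6,0.6,0.6,0.6]' --travel '[[0,0,0],[0,0,0],[0,0,0],[0,0,0],[0,0,0]]' --turn '[[0,0,0],[0,0,0],[0,0,0],[0,0,0],[0,0,0]]'

```text
t: 11.25
tcp_pos: [0.5206, -0.223, 0.079]
tool_rot: [0.043, 0.999, -0.0, -0.0]
force: [-0.7, -0.3, 0.4]
finger_gap: 0.794
gripper_force: 0.0
```

>>> apply_moves --claw '[0.6,0.6,0.6,0.6,0.6]' --travel '[[0,0,0],[0,0,0],[0,0,0],[0,0,0],[0,0,0]]' --turn '[[0,0,0.036],[0,0,0.072],[0,0,0.108],[0,0,0.144],[0,0,0.18]]'

```text
t: 11.67
tcp_pos: [0.5207, -0.223, 0.0791]
tool_rot: [0.323, 0.946, -0.0, -0.0]
force: [-0.2, 0.6, -0.1]
finger_gap: 0.801
gripper_force: 0.0
```

>>> apply_moves --claw '[0.6,0.6,0.6,0.6,0.6]' --travel '[[0,0,0],[0,0,0],[0,0,0],[0,0,0],[0,0,0]]' --turn '[[0,0,0.036],[0,0,0.072],[0,0,0.108],[0,0,0.144],[0,0,0.18]]'

```text
t: 12.08
tcp_pos: [0.5207, -0.2229, 0.0791]
tool_rot: [0.574, 0.819, -0.0, -0.0]
force: [0.2, 0.5, -0.2]
finger_gap: 0.801
gripper_force: 0.0
```

>>> apply_moves --claw '[0.6,0.6,0.6,0.6,0.6]' --travel '[[0,0,0],[0,0,0],[0,0,0],[0,0,0],[0,0,0]]' --turn '[[0,0,0.036],[0,0,0.072],[0,0,0.108],[0,0,0.144],[0,0,0.18]]'

```text
t: 12.5
tcp_pos: [0.5207, -0.2229, 0.0791]
tool_rot: [0.78, 0.626, -0.0, -0.0]
force: [-0.7, 0.6, -0.0]
finger_gap: 0.801
gripper_force: 0.0
```

>>> apply_moves --claw '[0.6,0.6,0.6,0.6,0.6]' --travel '[[0,0,0],[0,0,0],[0,0,0],[0,0,0],[0,0,0]]' --turn '[[0,0,0.036],[0,0,0.072],[0,0,0.108],[0,0,0.144],[0,0,0.18]]'

```text
t: 12.92
tcp_pos: [0.5207, -0.2229, 0.0791]
tool_rot: [0.923, 0.384, -0.0, -0.0]
force: [-0.5, 0.6, -0.2]
finger_gap: 0.795
gripper_force: 0.0
```

>>> apply_moves --claw '[0.6,0.6,0.6,0.6,0.6]' --travel '[[0,0,0],[0,0,0],[0,0,0],[0,0,0],[0,0,0]]' --turn '[[0,0,0.036],[0,0,0.072],[0,0,0.108],[0,0,0.144],[0,0,0.18]]'

```text
t: 13.33
tcp_pos: [0.5207, -0.223, 0.0791]
tool_rot: [0.994, 0.111, -0.0, -0.0]
force: [0.0, -0.2, 0.3]
finger_gap: 0.802
gripper_force: 0.0
```

>>> apply_moves --claw '[0.6,0.6,0.6,0.6,0.6]' --travel '[[0,0,0],[0,0,0],[0,0,0],[0,0,0],[0,0,0]]' --turn '[[0,0,0.036],[0,0,0.072],[0,0,0.108],[0,0,0.144],[0,0,0.18]]'

```text
t: 13.75
tcp_pos: [0.5207, -0.223, 0.0791]
tool_rot: [0.985, -0.171, -0.0, 0.0]
force: [1.4, -0.5, 0.5]
finger_gap: 0.799
gripper_force: 0.0
```

>>> apply_moves --claw '[0.6,0.6,0.6,0.6,0.6]' --travel '[[0,0,0],[0,0,0],[0,0,0],[0,0,0],[0,0,0]]' --turn '[[0,0,0.036],[0,0,0.072],[0,0,0.108],[0,0,0.144],[0,0,0.18]]'

```text
t: 14.17
tcp_pos: [0.5207, -0.2229, 0.0791]
tool_rot: [0.898, -0.439, -0.0, 0.0]
force: [-0.4, 0.5, 0.3]
finger_gap: 0.805
gripper_force: 0.0
```

>>> apply_moves --claw '[0.6,0.6,0.6,0.6,0.6]' --travel '[[0,0,0],[0,0,0],[0,0,0],[0,0,0],[0,0,0]]' --turn '[[0,0,0.036],[0,0,0.072],[0,0,0.108],[0,0,0.144],[0,0,0.18]]'

```text
t: 14.58
tcp_pos: [0.5207, -0.223, 0.0791]
tool_rot: [0.74, -0.672, -0.0, 0.0]
force: [0.7, -0.2, 0.4]
finger_gap: 0.803
gripper_force: 0.0
```

```bash
python3 st.py
python3 - <<'E'
from station import manip
import cv2
d=manip.snapshot("scene"); a=cv2.resize(d["pixels"][80:205,180:305],(600,600),interpolation=2)
cv2.imwrite("pics/s3.png",a[:,:,::-1])
E
```

```text
t 14.58 q6 2.443 yaw -174.5 p [ 0.5207 -0.223   0.0791] F [ 0.7 -0.2  0.4] M [ 0.009  0.003 -0.082] gap 0.803 g 0.0
```

View pics/s3.png

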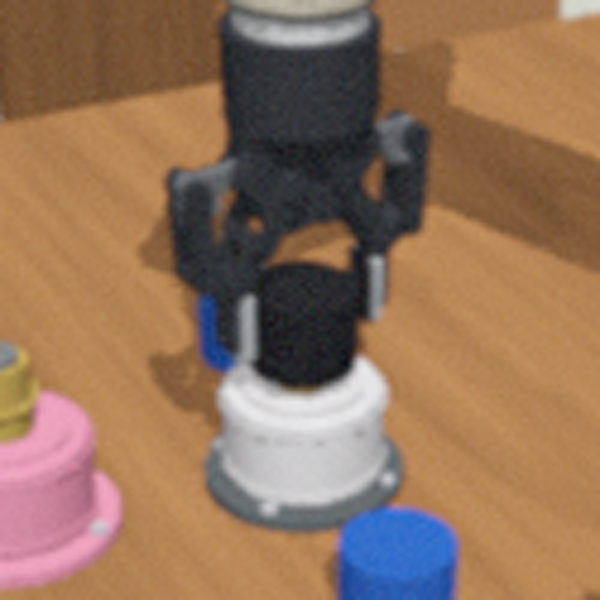

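The picture shows the cap risen about 5 mm, with the brass neck visible under it at (300,385), and the open fingers centred on it. I'm regripping for the last stroke.

>>> apply_moves --claw '[0.3,0,0,0,0]' --travel '[[0,0,0],[0,0,0],[0,0,0],[0,0,0],[0,0,0]]' --turn '[[0,0,0],[0,0,0],[0,0,0],[0,0,0],[0,0,0]]' --newtons 40

```text
t: 15.05
tcp_pos: [0.5209, -0.223, 0.0794]
tool_rot: [0.743, -0.67, 0.0, -0.0]
force: [-0.3, 0.1, 2.3]
finger_gap: 0.649
gripper_force: 41.9
```

>>> apply_moves --claw '[0,0,0,0,0]' --travel '[[0,0,-0.0002],[0,0,-0.0004],[0,0,-0.0006],[0,0,-0.0008],[0,0,-0.0009]]' --turn '[[0,0,-0.038],[0,0,-0.076],[0,0,-0.114],[0,0,-0.152],[0,0,-0.19]]'

```text
t: 15.47
tcp_pos: [0.5206, -0.2227, 0.08]
tool_rot: [0.908, -0.419, -0.0, -0.0]
force: [-0.9, 1.1, 3.0]
finger_gap: 0.654
gripper_force: 42.2
```

>>> apply_moves --claw '[0,0,0,0,0]' --travel '[[0,0,-0.0002],[0,0,-0.0004],[0,0,-0.0006],[0,0,-0.0008],[0,0,-0.0009]]' --turn '[[0,0,-0.038],[0,0,-0.076],[0,0,-0.114],[0,0,-0.152],[0,0,-0.19]]'

```text
t: 15.88
tcp_pos: [0.5204, -0.223, 0.0805]
tool_rot: [0.991, -0.133, -0.0, 0.0]
force: [-1.2, 0.1, 1.1]
finger_gap: 0.652
gripper_force: 42.3
```

```bash
python3 st.py
```

```text
t 15.88 q6 1.237 yaw -105.4 p [ 0.5204 -0.223   0.0805] F [-1.2  0.1  1.1] M [-0.112  0.166 -0.115] gap 0.652 g 42.3
```

>>> apply_moves --claw '[0,0,0,0,0]' --travel '[[0,0,-0.001],[0,0,-0.0017],[0,0,-0.0019],[0,0,-0.0021],[0,0,-0.0021]]' --turn '[[0,0,-0.035],[0,0,-0.07],[0,0,-0.105],[0,0,-0.14],[0,0,-0.14]]'

```text
t: 16.3
tcp_pos: [0.5206, -0.2231, 0.0819]
tool_rot: [0.996, 0.084, -0.0, 0.0]
force: [-0.5, -1.9, -2.4]
finger_gap: 0.652
gripper_force: 44.1
```

>>> apply_moves --claw '[0,0,0,0,0]' --travel '[[0,0,-0.0002],[0,0,-0.0003],[0,0,-0.0004],[0,0,-0.0004],[0,0,-0.0004]]' --turn '[[0,0,-0.03],[0,0,-0.06],[0,0,-0.08],[0,0,-0.08],[0,0,-0.08]]'

```text
t: 16.72
tcp_pos: [0.5207, -0.2232, 0.0822]
tool_rot: [0.979, 0.206, -0.0, 0.0]
force: [-0.1, -1.2, -3.2]
finger_gap: 0.65
gripper_force: 43.9
```

```bash
python3 st.py
```

```text
t 16.72 q6 0.555 yaw -66.3 p [ 0.5207 -0.2232  0.0822] F [-0.1 -1.2 -3.2] M [-0.326 -0.046  0.01 ] gap 0.65 g 43.9
```

>>> apply_moves --claw '[0,0,0,0,0]' --travel '[[0,0,-0.0002],[0,0,-0.0003],[0,0,-0.0004],[0,0,-0.0004],[0,0,-0.0004]]' --turn '[[0,0,-0.03],[0,0,-0.06],[0,0,-0.08],[0,0,-0.08],[0,0,-0.08]]'

```text
t: 17.13
tcp_pos: [0.5207, -0.2231, 0.0828]
tool_rot: [0.945, 0.327, -0.0, 0.0]
force: [-0.3, -1.4, -0.8]
finger_gap: 0.65
gripper_force: 44.0
```

>>> apply_moves --claw '[0,0,0,0,0]' --travel '[[0,0,-0.0002],[0,0,-0.0003],[0,0,-0.0004],[0,0,-0.0004],[0,0,-0.0004]]' --turn '[[0,0,-0.03],[0,0,-0.06],[0,0,-0.08],[0,0,-0.08],[0,0,-0.08]]'

```text
t: 17.55
tcp_pos: [0.5206, -0.2233, 0.0829]
tool_rot: [0.897, 0.442, -0.0, 0.0]
force: [-0.4, -2.1, -4.8]
finger_gap: 0.653
gripper_force: 43.8
```

```bash
python3 st.py
```

```text
t 17.55 q6 0.053 yaw -37.5 p [ 0.5206 -0.2233  0.0829] F [-0.4 -2.1 -4.8] M [-0.363 -0.071  0.06 ] gap 0.653 g 43.8
```

>>> apply_moves --claw '[0,0,0,0,0]' --travel '[[0,0,-0.0001],[0,0,-0.0002],[0,0,-0.0003],[0,0,-0.0003],[0,0,-0.0003]]' --turn '[[0,0,-0.03],[0,0,-0.06],[0,0,-0.08],[0,0,-0.08],[0,0,-0.08]]'

```text
t: 17.97
tcp_pos: [0.5209, -0.2232, 0.0832]
tool_rot: [0.834, 0.551, -0.0, 0.0]
force: [-0.0, -3.3, -5.4]
finger_gap: 0.651
gripper_force: 43.7
```

```bash
python3 st.py
```

```text
t 17.97 q6 -0.199 yaw -23.1 p [ 0.5209 -0.2232  0.0832] F [-0.  -3.3 -5.4] M [-0.35  -0.195  0.11 ] gap 0.651 g 43.7
```

>>> apply_moves --claw '[0,0,0,0,0]' --travel '[[0,0,-0.0001],[0,0,-0.0002],[0,0,-0.0003],[0,0,-0.0003],[0,0,-0.0003]]' --turn '[[0,0,-0.03],[0,0,-0.06],[0,0,-0.08],[0,0,-0.08],[0,0,-0.08]]'

```text
t: 18.38
tcp_pos: [0.5213, -0.2232, 0.0836]
tool_rot: [0.759, 0.651, 0.0, 0.001]
force: [2.2, -2.9, -6.7]
finger_gap: 0.652
gripper_force: 43.8
```

```bash
python3 st.py
```

```text
t 18.38 q6 -0.45 yaw -8.7 p [ 0.5213 -0.2232  0.0836] F [ 2.2 -2.9 -6.7] M [-0.28  -0.39   0.053] gap 0.652 g 43.8
```

>>> apply_moves --claw '[0,0,0,0,0]' --travel '[[0,0,0],[0,0,0],[0,0,0],[0,0,0],[0,0,0]]' --turn '[[0,0,-0.03],[0,0,-0.06],[0,0,-0.08],[0,0,-0.08],[0,0,-0.08]]'

```text
t: 18.8
tcp_pos: [0.5209, -0.2232, 0.0837]
tool_rot: [0.671, 0.741, -0.0, 0.0]
force: [-1.2, -3.0, -4.6]
finger_gap: 0.652
gripper_force: 44.0
```

```bash
python3 st.py
```

```text
t 18.8 q6 -0.701 yaw 5.7 p [ 0.5209 -0.2232  0.0837] F [-1.2 -3.  -4.6] M [-0.409  0.021  0.006] gap 0.652 g 44.0
```

>>> apply_moves --claw '[0,0,0,0,0]' --travel '[[0,0,-0.0001],[0,0,-0.0002],[0,0,-0.0003],[0,0,-0.0003],[0,0,-0.0003]]' --turn '[[0,0,-0.03],[0,0,-0.06],[0,0,-0.08],[0,0,-0.08],[0,0,-0.08]]'

```text
t: 19.22
tcp_pos: [0.5208, -0.2232, 0.0835]
tool_rot: [0.573, 0.82, -0.0, 0.0]
force: [-0.3, -5.7, -10.1]
finger_gap: 0.651
gripper_force: 44.1
```

```bash
python3 st.py
```

```text
t 19.22 q6 -0.953 yaw 20.1 p [ 0.5208 -0.2232  0.0835] F [ -0.3  -5.7 -10.1] M [-0.505 -0.081  0.072] gap 0.651 g 44.1
```

>>> apply_moves --claw '[0,0,0,0,0]' --travel '[[0,0,0.0005],[0,0,0.0008],[0,0,0.0006],[0,0,0.0006],[0,0,0.0006]]' --turn '[[0,0,0],[0,0,-0.02],[0,0,-0.05],[0,0,-0.05],[0,0,-0.05]]'

```text
t: 19.63
tcp_pos: [0.5216, -0.2226, 0.0846]
tool_rot: [0.507, 0.862, 0.0, 0.001]
force: [-0.2, 0.1, 3.4]
finger_gap: 0.649
gripper_force: 45.1
```

```bash
python3 st.py
python3 - <<'E'
from station import manip
import cv2
d=manip.snapshot("scene"); a=cv2.resize(d["pixels"][90:190,190:290],(600,600),interpolation=2)
cv2.imwrite("pics/s4.png",a[:,:,::-1])
E
```

```text
t 19.63 q6 -1.11 yaw 29.2 p [ 0.5216 -0.2226  0.0846] F [-0.2  0.1  3.4] M [ 0.021 -0.095  0.053] gap 0.649 g 45.1
```

View pics/s4.png

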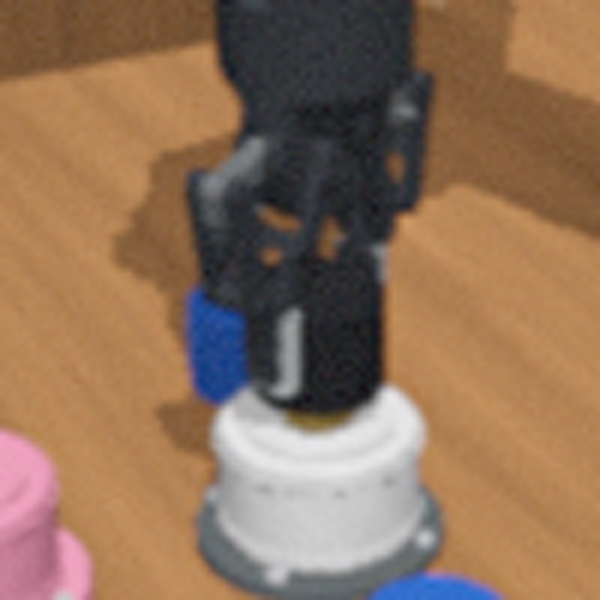

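The force flipped to +3.4 N and the cap rose by itself with side loads gone, so it is free. In the picture the cap is still in the fingers with brass showing at (320,420). I'm lifting straight up, slowly at first.

>>> apply_moves --claw '[0,0,0,0,0]' --travel '[[0,0,-0.001],[0,0,-0.0025],[0,0,-0.004],[0,0,-0.0055],[0,0,-0.007]]' --turn '[[0,0,0],[0,0,0],[0,0,0],[0,0,0],[0,0,0]]'

```text
t: 20.1
tcp_pos: [0.5204, -0.2228, 0.0889]
tool_rot: [0.505, 0.863, -0.0, -0.0]
force: [0.6, -0.9, -0.8]
finger_gap: 0.654
gripper_force: 44.8
```

```bash
python3 st.py
```

```text
t 20.1 q6 -1.113 yaw 29.3 p [ 0.5204 -0.2228  0.0889] F [ 0.6 -0.9 -0.8] M [-0.123 -0.105 -0.022] gap 0.654 g 44.8
```

>>> apply_moves --claw '[0,0,0,0,0]' --travel '[[0,0,-0.015],[0,0,-0.04],[0,0,-0.065],[0,0,-0.09],[0,0,-0.11]]' --turn '[[0,0,0],[0,0,0],[0,0,0],[0,0,0],[0,0,0]]'

```text
t: 20.52
tcp_pos: [0.52, -0.2227, 0.1779]
tool_rot: [0.505, 0.863, -0.0, -0.001]
force: [0.6, 0.9, -1.1]
finger_gap: 0.653
gripper_force: 44.8
```

>>> apply_moves --claw '[0,0,0,0,0]' --travel '[[0,0,0],[0.02,0.0104,0],[0.05,0.026,0],[0.085,0.0442,0],[0.125,0.065,0]]' --turn '[[0,0,0],[0,0,0],[0,0,0],[0,0,0],[0,0,0]]'

```text
t: 20.93
tcp_pos: [0.5161, -0.1099, 0.1757]
tool_rot: [0.506, 0.862, -0.0, -0.001]
force: [0.6, 0.4, -1.4]
finger_gap: 0.652
gripper_force: 44.8
```

>>> apply_moves --claw '[0,0,0,0,0]' --travel '[[0.025,0.013,0],[0.05,0.026,0],[0.075,0.039,0],[0.1,0.052,0],[0.125,0.065,0]]' --turn '[[0,0,0],[0,0,0],[0,0,0],[0,0,0],[0,0,0]]'

```text
t: 21.35
tcp_pos: [0.5121, 0.0036, 0.1757]
tool_rot: [0.505, 0.863, -0.001, -0.002]
force: [0.7, -0.3, -1.5]
finger_gap: 0.651
gripper_force: 44.8
```

>>> apply_moves --claw '[0,0,0,0,0]' --travel '[[0.025,0.013,0],[0.05,0.026,0],[0.075,0.039,0],[0.1,0.052,0],[0.125,0.065,0]]' --turn '[[0,0,0],[0,0,0],[0,0,0],[0,0,0],[0,0,0]]'

```text
t: 21.77
tcp_pos: [0.5085, 0.116, 0.1756]
tool_rot: [0.505, 0.863, -0.001, -0.001]
force: [-0.0, -0.7, 0.2]
finger_gap: 0.653
gripper_force: 44.8
```

>>> apply_moves --claw '[0,0,0,0,0]' --travel '[[0.04,0.0208,0],[0.075,0.039,0],[0.105,0.0546,0],[0.125,0.065,0],[0.125,0.065,0]]' --turn '[[0,0,0],[0,0,0],[0,0,0],[0,0,0],[0,0,0]]'

```text
t: 22.18
tcp_pos: [0.5049, 0.2307, 0.1757]
tool_rot: [0.504, 0.864, -0.0, -0.001]
force: [0.0, -1.3, -1.0]
finger_gap: 0.649
gripper_force: 44.8
```

```bash
python3 st.py
python3 - <<'E'
from station import manip
import cv2
d=manip.snapshot("scene"); a=d["pixels"][150:384,212:512]
cv2.imwrite("pics/s5.png",cv2.resize(a,(750,585),interpolation=2)[:,:,::-1])
E
```

```text
t 22.18 q6 -0.289 yaw 29.5 p [0.5049 0.2307 0.1757] F [ 0.  -1.3 -1. ] M [-0.014  0.013  0.026] gap 0.649 g 44.8
```

View pics/s5.png

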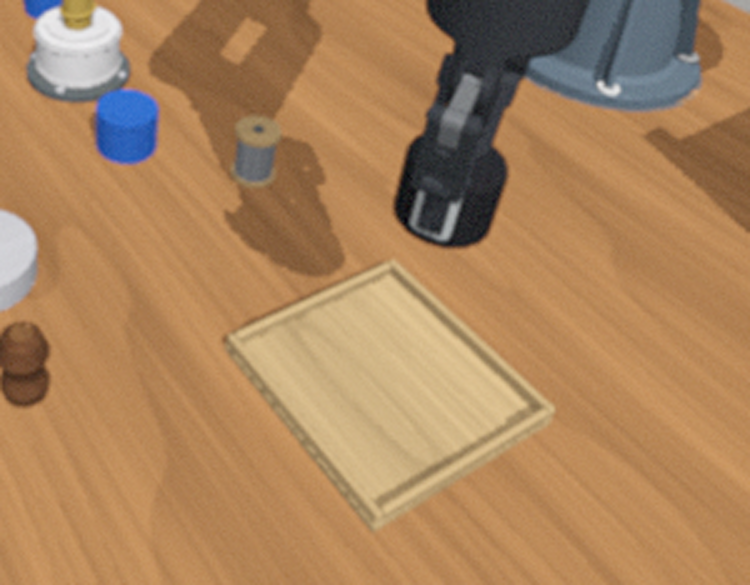

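The cap hangs upright in the fingers at (450,195), above the tray. The bare brass neck is visible at top left. I'm descending.

>>> apply_moves --claw '[0,0,0,0,0]' --travel '[[0,0,0.02],[0,0,0.05],[0,0,0.08],[0,0,0.1],[0,0,0.12]]' --turn '[[0,0,0],[0,0,0],[0,0,0],[0,0,0],[0,0,0]]'

```text
t: 22.65
tcp_pos: [0.5053, 0.2259, 0.0791]
tool_rot: [0.506, 0.863, -0.001, -0.001]
force: [-0.4, -0.1, -1.0]
finger_gap: 0.653
gripper_force: 44.8
```

>>> apply_moves --claw '[0,0,0,0,0]' --travel '[[0,0,0.015],[0,0,0.03],[0,0,0.042],[0,0,0.052],[0,0,0.06]]' --turn '[[0,0,0],[0,0,0],[0,0,0],[0,0,0],[0,0,0]]'

```text
t: 23.07
tcp_pos: [0.5061, 0.2268, 0.032]
tool_rot: [0.506, 0.863, -0.001, -0.0]
force: [0.4, -0.6, 0.4]
finger_gap: 0.649
gripper_force: 44.8
```

>>> apply_moves --claw '[0,0,0,0,0]' --travel '[[0,0,0.004],[0,0,0.007],[0,0,0.008],[0,0,0.009],[0,0,0.01]]' --turn '[[0,0,0],[0,0,0],[0,0,0],[0,0,0],[0,0,0]]'

```text
t: 23.48
tcp_pos: [0.5068, 0.2279, 0.0255]
tool_rot: [0.505, 0.863, 0.0, 0.0]
force: [0.6, -0.0, -0.7]
finger_gap: 0.648
gripper_force: 44.8
```

```bash
python3 st.py
```

```text
t 23.48 q6 -0.29 yaw 29.3 p [0.5068 0.2279 0.0255] F [ 0.6 -0.  -0.7] M [ 0.017 -0.017  0.025] gap 0.648 g 44.8
```

>>> apply_moves --claw '[0,0,0,0,0]' --travel '[[0,0,0.0015],[0,0,0.003],[0,0,0.0045],[0,0,0.006],[0,0,0.006]]' --turn '[[0,0,0],[0,0,0],[0,0,0],[0,0,0],[0,0,0]]'

```text
t: 23.9
tcp_pos: [0.5063, 0.2277, 0.0201]
tool_rot: [0.505, 0.863, -0.0, -0.0]
force: [-0.3, -0.0, -0.9]
finger_gap: 0.652
gripper_force: 44.8
```

>>> apply_moves --claw '[0,0,0,0,0]' --travel '[[0,0,0.0005],[0,0,0.001],[0,0,0.0015],[0,0,0.002],[0,0,0.002]]' --turn '[[0,0,0],[0,0,0],[0,0,0],[0,0,0],[0,0,0]]'

```text
t: 24.32
tcp_pos: [0.5064, 0.2277, 0.0186]
tool_rot: [0.505, 0.863, -0.0, -0.0]
force: [-0.3, -0.1, -0.5]
finger_gap: 0.656
gripper_force: 44.8
```

```bash
python3 st.py
```

```text
t 24.32 q6 -0.29 yaw 29.3 p [0.5064 0.2277 0.0186] F [-0.3 -0.1 -0.5] M [ 0.009 -0.036 -0.034] gap 0.656 g 44.8
```

>>> apply_moves --claw '[0,0,0,0,0]' --travel '[[0,0,0.0006],[0,0,0.0012],[0,0,0.0018],[0,0,0.0024],[0,0,0.0024]]' --turn '[[0,0,0],[0,0,0],[0,0,0],[0,0,0],[0,0,0]]'

```text
t: 24.73
tcp_pos: [0.5064, 0.2277, 0.0166]
tool_rot: [0.505, 0.863, -0.0, -0.0]
force: [-0.0, -0.2, -0.2]
finger_gap: 0.648
gripper_force: 44.8
```

>>> apply_moves --claw '[0,0,0,0,0]' --travel '[[0,0,0.0004],[0,0,0.0008],[0,0,0.0012],[0,0,0.0014],[0,0,0.0014]]' --turn '[[0,0,0],[0,0,0],[0,0,0],[0,0,0],[0,0,0]]'

```text
t: 25.15
tcp_pos: [0.5064, 0.2277, 0.0156]
tool_rot: [0.505, 0.863, -0.0, -0.0]
force: [-0.4, 0.4, -1.3]
finger_gap: 0.647
gripper_force: 44.8
```

```bash
python3 st.py
```

```text
t 25.15 q6 -0.29 yaw 29.3 p [0.5064 0.2277 0.0156] F [-0.4  0.4 -1.3] M [-0.036  0.01  -0.016] gap 0.647 g 44.8
```

>>> apply_moves --claw '[0,0,0,0,0]' --travel '[[0,0,0.0004],[0,0,0.0008],[0,0,0.0012],[0,0,0.0014],[0,0,0.0014]]' --turn '[[0,0,0],[0,0,0],[0,0,0],[0,0,0],[0,0,0]]'

```text
t: 25.57
tcp_pos: [0.5064, 0.2277, 0.0145]
tool_rot: [0.505, 0.863, -0.0, -0.0]
force: [0.2, 0.1, -1.1]
finger_gap: 0.654
gripper_force: 44.8
```

```bash
python3 st.py
```

```text
t 25.57 q6 -0.29 yaw 29.3 p [0.5064 0.2277 0.0145] F [ 0.2  0.1 -1.1] M [ 0.016 -0.024  0.034] gap 0.654 g 44.8
```

>>> apply_moves --claw '[0,0,0,0,0]' --travel '[[0,0,0.0004],[0,0,0.0008],[0,0,0.0012],[0,0,0.0014],[0,0,0.0014]]' --turn '[[0,0,0],[0,0,0],[0,0,0],[0,0,0],[0,0,0]]'

```text
t: 25.98
tcp_pos: [0.5064, 0.2278, 0.0138]
tool_rot: [0.505, 0.863, 0.0, 0.0]
force: [-1.4, -0.1, 3.2]
finger_gap: 0.651
gripper_force: 45.3
```

```bash
python3 st.py
```

```text
t 25.98 q6 -0.29 yaw 29.3 p [0.5064 0.2278 0.0138] F [-1.4 -0.1  3.2] M [-0.074  0.071  0.008] gap 0.651 g 45.3
```

The cap touched the floor at about 3–4 N. I'm letting go and retreating.

>>> apply_moves --claw '[0.35,0.4,0.5,0.6,0.7]' --travel '[[0,0,0],[0,0,0],[0,0,0],[0,0,0],[0,0,0]]' --turn '[[0,0,0],[0,0,0],[0,0,0],[0,0,0],[0,0,0]]' --newtons 20

```text
t: 26.4
tcp_pos: [0.5064, 0.2276, 0.0132]
tool_rot: [0.505, 0.863, -0.0, -0.0]
force: [0.0, 0.3, -0.5]
finger_gap: 0.847
gripper_force: 0.0
```

>>> apply_moves --claw '[0.7,0.7,0.7,0.7,0.7]' --travel '[[0,0,0],[0,0,0],[0,0,-0.005],[0,0,-0.015],[0,0,-0.025]]' --turn '[[0,0,0],[0,0,0],[0,0,0],[0,0,0],[0,0,0]]'

```text
t: 26.82
tcp_pos: [0.5063, 0.2277, 0.0339]
tool_rot: [0.505, 0.863, -0.0, -0.0]
force: [-0.6, 0.0, 0.4]
finger_gap: 0.85
gripper_force: 0.0
```

>>> apply_moves --claw '[0.7,0.7,0.7,0.7,0.7]' --travel '[[0,0,-0.02],[0,0,-0.05],[0,0,-0.09],[0,0,-0.13],[0,0,-0.16]]' --turn '[[0,0,0],[0,0,0],[0,0,0],[0,0,0],[0,0,0]]'

```text
t: 27.23
tcp_pos: [0.5071, 0.2279, 0.1648]
tool_rot: [0.505, 0.863, 0.001, 0.001]
force: [0.6, -0.4, -0.0]
finger_gap: 0.848
gripper_force: 0.0
```

>>> apply_moves --claw '[0.7,0.7,0.7,0.7,0.7]' --travel '[[0,0,0],[0,0,0],[0,0,0],[0,0,0],[0,0,0]]' --turn '[[0,0,0],[0,0,0],[0,0,0],[0,0,0],[0,0,0]]'

```text
t: 27.65
tcp_pos: [0.5054, 0.2274, 0.1601]
tool_rot: [0.505, 0.863, -0.001, -0.001]
force: [-0.4, -0.0, -1.2]
finger_gap: 0.853
gripper_force: 0.0
```

```bash
python3 st.py
python3 - <<'E'
from station import manip
import cv2
d=manip.snapshot("scene"); a=d["pixels"][100:384,112:512]
cv2.imwrite("pics/s6.png",cv2.resize(a,(800,568),interpolation=2)[:,:,::-1])
E
```

```text
t 27.65 q6 -0.29 yaw 29.3 p [0.5054 0.2274 0.1601] F [-0.4 -0.  -1.2] M [0.028 0.013 0.005] gap 0.853 g 0.0
```

View pics/s6.png

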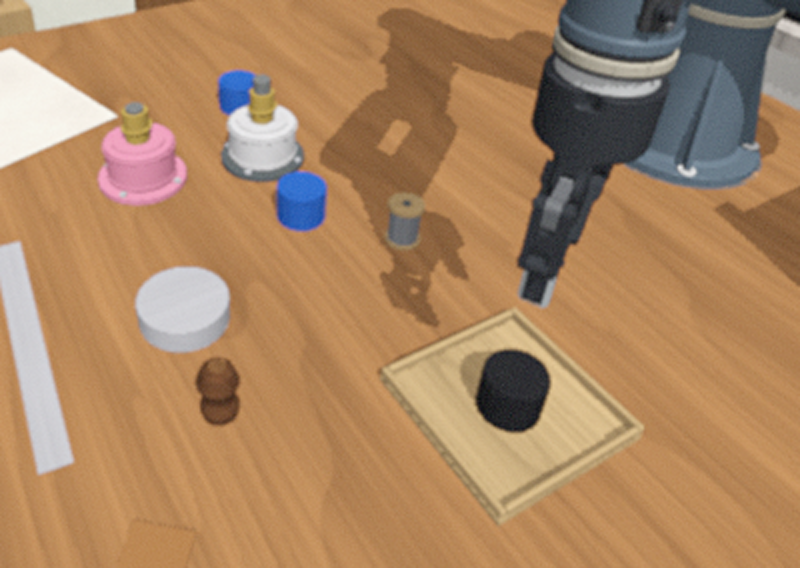

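The cap stands upright in the middle of the tray at (513,390). The gripper is clear above it and the bystanders haven't moved, so I'm handing in.

```bash
python3 -c "
from station import manip
print(manip.sign_off())"
```

```text
the job is handed in; nothing more can be done
None
```

The cap was unscrewed over three grips and held as it came free. It now stands mouth down near the middle of the tray, let go, with the bystanders unmoved and the job handed in at about 28 s; no verdict came back.

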